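Reset the travel stop of a syringe pump

TASK

On the syringe pump, loosen the wing screw of the round stop collar by about a quarter turn counter-clockwise, then slide that collar along its rod right up to the pusher block. Leave its screw loose, do not shove the pusher block along, and leave the square collar and its screw alone.

Things in the scene. Friction and masses are not known exactly. Their poses are not given: they have to be found in the camera images.
- round_screw_wing (a point): centre of the upright steel wing (36 long, 8 thick, 24 high, ends 11 thick; mm) of the set screw on the round dark steel collar (diameter 34, 20 along the rod). On the screw's vertical axis, 45 above the rod's axis, 28 above the collar. x across the wing, y along it, z up; turns with the screw. Tight, the wing lies along the rod. Loose, the collar slides with 2 N drag and may be drawn by the wing.
- round_screw (a joint): angle of that set screw, rad: about 0 tight, growing counter-clockwise seen from above; the collar is clamped fast when tight, free from about 0.65, and the wing stops at 2.0. It stays where it is left; takes about 0.1 N m to turn.
- pusher_face (a point): point on the rod's axis, 50 mm above the bench, on the face of the grey pusher block (24 mm thick, top 70 mm above the bench near the rod) that looks at the round collar. y runs along the rod from the face towards the round collar, z up. With the collar touching the block, the screw's axis is 10 mm from this point along y. A stiff lead screw holds the block.
- square_screw_wing (a point): centre of the like wing on the screw of the square collar (a block 48 mm wide across the rod, 26 mm along it, 34 mm high), a bystander on the same rod, on the other side of the pusher block next to the white motor housing (64 mm high, syringe on it up to 86 mm); same axes.

How it is judged:
By the outcome, as a careful person would: the job done as asked, in the order asked, and still so for the second after the job is handed in, with the robot touching nothing.
It also fails if it takes over 35 s, if anything falls off the work surface, if the arm or the gripper's body presses on something with over 40 N, if the wrist force passes 120 N, or if a joint passes its speed limit or range.

ROBOT

A 7-joint arm with a two-finger parallel gripper is mounted at the origin on a cart in front of the work surface, level with it; the furniture and walls round the work are solid. World frame = base frame: x ahead of the robot, y to its left, z up, the work surface at z = 0. Lengths are in m, angles in rad, forces in N, time in s.
With the tool pointing down it reaches from about 0.425 to 1.025 m from the base axis. Payload 3.6 kg.
Tool frame: the origin (TCP) lies midway between the tips of the shut fingers; the grasp point (between the pads) lies manip.grip_point_offset behind it (manip.grip_point_offset is the distance from the TCP to the grasp point, in m); z points along the fingers, y is the line along which they close (so a half turn about z gives the same grasp; the last joint's range is limited). The gripper opens to 85 mm and grips with 20 to 120 N. Pads are 22 mm wide; open, the fingers measure 114 mm over their backs; the gripper's body (76 mm by 85 mm) begins 54 mm behind the grasp point. The pads swing forward as they close: fully open they stand 13 mm farther back than shut.
Start: joints at [-1.27, 0.591, 0.048, 1.609, -0.033, 0.943, -0.034], TCP at [0.278, 0.67, 0.231] pointing down, gripper open.
Joint ranges: [-2.69, 2.69], [-0.47, 2.24], [-1.27, 1.36], [0.19, 2.51], [-1.53, 4.68], [0.08, 2.07], [-3.09, 3.09]. Speed limits (rad/s): [2.57, 2.57, 3.14, 3.14, 3.14, 3.14, 3.14].

INTERFACE

Orientations are given as a unit quaternion [x, y, z, w].
In Python, from plant import manip gives the robot as it stands. Calls block until the motion is done:
- manip.move_pose(position, orientation): joint-space move of the TCP to a pose.
- manip.move_straight(position, rotation=None, max_speed=0.15, force_limit=None): straight line of the TCP; rotation=None keeps the orientation; max_speed is the mean speed in m/s. With force_limit (N) it stops when the force on the tool has changed by that much, and returns True; else False.
- manip.set_joints(angles): joint-space move.
- manip.ungrasp() and manip.close(strength=None): open the fingers fully, or close them until they stop; strength is the grip in N (None keeps the last).
- manip.hold(seconds).
- manip.ik(position, orientation): joint angles nearest the present ones, or None.
- manip.read_state(): the state.
- manip.camera(name): name is "side" or "top" or "wrist"; returns a dict with "img" (480x640x3 uint8, red, green, blue), "depth" (480x640 float32, m along the optical axis (not along the pixel's ray), 0 where there is no reading), "fx", "fy", "cx", "cy" (pixels), "R" (3x3) and "t" (3): a world point X has camera coordinates R X + t; the wrist camera has in their place "tool_from_camera" (4x4, takes a point from camera to tool coordinates, whose origin is the TCP and whose axes are the flange's). Camera axes: x right, y down, z forward; pixel columns grow to the right and rows downward; lengths in m; the calibration is good to about 2 mm. A picture is of the moment at which its call begins: read the wrist's pose just before it.
A pose or a line that the arm cannot do raises manip.Unreachable and nothing moves.
- manip.job_done(): hands the job in; it is judged then, once.
The state is a dict: "t": time; "joints": joint angles; "qvel": joint speeds; "tau": joint torques, N m; "ee_pos": TCP position; "tcp_rot": TCP orientation; "force": force on the tool from outside, world axes, zero at the start; "wrist_torque": the same for the moment, N m; "grip_width": finger opening in m; "finger_force": force on a finger pad.
Only numpy, scipy, OpenCV 4.12 (cv2) and the standard library are available. Lean on these libraries where they do the work, as an engineer would, in place of code of your own. Each camera call takes 0.05 s, during which the arm holds its last target. There are 200 camera calls.

## Working session

There is one attempt and no reset: what is moved stays moved. The work goes in short steps, each a Python script; the robot and the scene stay as the last script left them, time stands still between calls to the robot, and variables do not carry over. Pictures are saved under pics/ and viewed, at most 10 in all, crops included, and the job is handed in when it is done.

```bash
ls; mkdir -p pics; cat > h.py <<'E'
import numpy as np, cv2
from plant import manip
def snap(n,f):
    s=manip.read_state(); c=manip.camera(n)
    cv2.imwrite(f'pics/{f}.png',c['img'][:,:,::-1]); np.savez(f'{f}.npz',**c,ee=s['ee_pos'],rot=s['tcp_rot'])
    return c
E
python3 - <<'E'
from h import *
for n in('top','side'):
    c=snap(n,n+'0'); print(n,c['fx'],c['cx'],c['cy'],c['R'],c['t'])
s=manip.read_state();print({k:s[k] for k in('t','ee_pos','tcp_rot','force','grip_width')},manip.grip_point_offset)
E
```

```text
pics
top 621.6651048621707 322.3070629631272 238.11430618283785 [[ 0.0224029  -0.99972757  0.00654961]
 [-0.98332483 -0.02321701 -0.18036974]
 [ 0.18047267 -0.00239959 -0.98357707]] [0.04593341 0.53652366 0.85341542]
side 442.85980708350536 326.2736011443656 241.4806525861473 [[ 0.99975182 -0.0135807  -0.01765964]
 [-0.02194491 -0.46383637 -0.88564905]
 [ 0.00383655  0.88581679 -0.46401928]] [-0.55581632  0.13524166  0.84708138]
{'t': 0.1, 'ee_pos': array([0.27788366, 0.66880371, 0.23026969]), 'tcp_rot': array([ 1.95609153e-01,  9.80681406e-01, -1.00983151e-03, -1.36904657e-04]), 'force': array([ 0.1675995 ,  0.09711662, -0.0265573 ]), 'grip_width': 0.08520803939480569} 0.0187
```

View pics/top0.png

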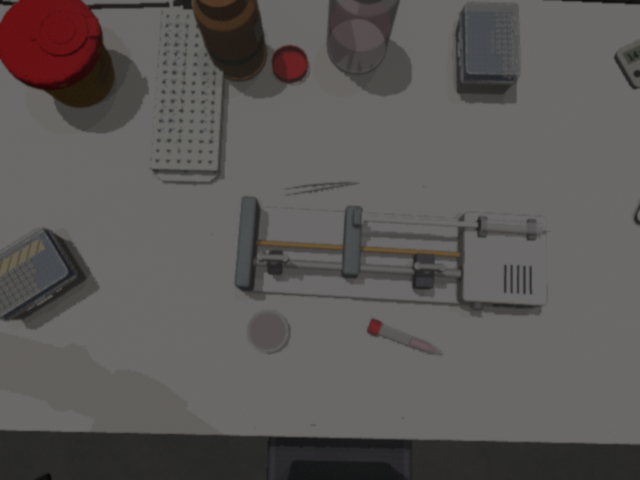

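View pics/side0.png

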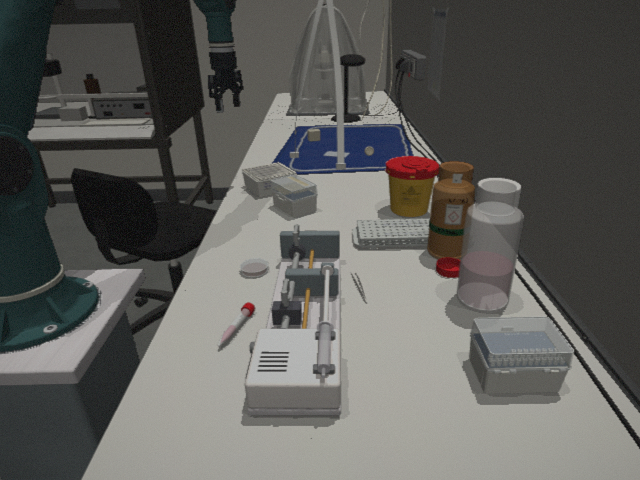

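```bash
cat >> h.py <<'E'
def world(c):
    """world xyz image from depth (fixed cameras)"""
    v,u=np.mgrid[:480,:640]; d=c['depth']
    P=np.stack([(u-c['cx'])/c['fx']*d,(v-c['cy'])/c['fy']*d,d],-1)
    return (P-c['t'])@c['R']
def ray(c,u,v,z):
    d=c['R'].T@np.array([(u-c['cx'])/c['fx'],(v-c['cy'])/c['fy'],1]); o=-c['R'].T@c['t']
    return o+d*(z-o[2])/d[2]
E
python3 - <<'E'
from h import *
c=dict(np.load('top0.npz')); W=world(c)
im=cv2.imread('pics/top0.png')[190:310,230:470]
cv2.imwrite('pics/crop0.png',cv2.resize(np.clip(im*1.6,0,255).astype('uint8'),None,fx=3.3,fy=3.3,interpolation=cv2.INTER_CUBIC))
print('z mm'); 
for v in range(246,280,2): print(v,(W[v,238:300:2,2]*1000).astype(int))
for p in((275,262),(247,242),(352,242),(425,272),(300,265),(500,230)): print(p,W[p[1],p[0]].round(4),ray(c,*p,0.05).round(4))
E
```

```text
z mm
246 [75 79 76 79 76 76 73 78 62 35 16 14 15 14 16 35 39 39 40 41 37 38 38 39
 39 40 40 40 40 41 39]
248 [74 78 78 75 77 76 78 76 58 34 15 16 16 14 18 16 15 17 17 15 16 16 17 18
 19 13 19 17 17 16 20]
250 [78 75 78 78 75 74 77 74 58 34 14 15 18 18 17 20 18 16 19 17 16 14 18 17
 19 17 14 20 15 13 18]
252 [77 75 78 77 75 78 76 75 54 30 17 16 16 16 16 18 60 58 57 59 60 57 57 17
 18 15 15 14 15 15 17]
254 [ 74  77  77  77  75  74  78  74  52  28 107 107 106 107 103 107 104  62
  63  61  63  61  60 106  17  16  15  14  15  13  16]
256 [ 75  76  78  77  76  73  80  74  53  26 106 110 107 109 107 109 107 109
 107 107 109 109 107 107 106 106  16  18  18  19  16]
258 [ 76  76  76  76  77  77  77  73  54  54 106 105 108 108 107 106 110 106
 109 111 108 105 111 107 106 106  16  17  17  17  16]
260 [ 77  79  73  77  77  77  76  70  58  55 104 105 104 102 100 100 106 103
 106 104 106 105 108 105 106 104  55  53  53  54  53]
262 [ 76  77  78  76  76  77  73  71  57  56  56  53  89  57  55  67  83  85
  84  88  87  88  93 103  98  91  57  57  55  58  55]
264 [76 75 77 76 75 77 74 69 58 56 55 55
[... 475 characters left out ...]
5  78  74  75  72  57  35  19  18  18  18  17  13  19  56  54
  57  56  56  54  16  17  18  17  18  18  18  14  15]
276 [77 76 77 78 74 77 73 58 33 17 18 18 17 17 17 16 17 15 19 15 18 16 15 18
 15 17 16 16 17 16 14]
278 [ 75  75  73  81  76  74  74  53  31  17  16  19  18  16  16  15  18  16
  19  17  16  17  17  18  14  16  17  17 935  17  17]
(275, 262) [0.4933 0.1228 0.087 ] [0.4986 0.1255 0.05  ]
(247, 242) [0.5222 0.1638 0.0767] [0.5268 0.167  0.05  ]
(352, 242) [0.527  0.0161 0.0689] [0.5304 0.0152 0.05  ]
(425, 272) [ 0.4846 -0.0844  0.0843] [ 0.4891 -0.0903  0.05  ]
(300, 265) [0.4939 0.0892 0.0581] [0.495  0.0894 0.05  ]
(500, 230) [ 0.5461 -0.1897  0.0847] [ 0.5532 -0.2     0.05  ]
```

View pics/crop0.png

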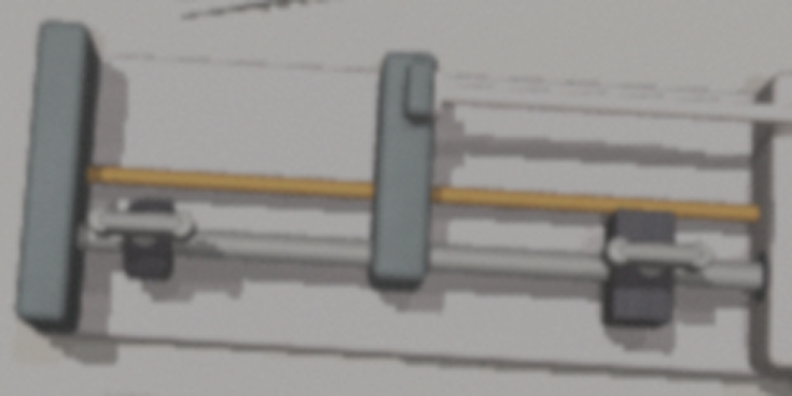

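```bash
python3 - <<'E'
from h import *
c=dict(np.load('top0.npz')); W=world(c)
def box(u0,u1,v0,v1,z0,z1):
    S=W[v0:v1,u0:u1].reshape(-1,3); return S[(S[:,2]>z0)&(S[:,2]<z1)]
def fit(P):
    vx,vy,x,y=cv2.fitLine(P[:,:2].astype('float32'),cv2.DIST_HUBER,0,.01,.01).ravel(); return np.degrees(np.arctan2(vy,vx)),x,y
for n,b in(('round',(250,300,245,268)),('square',(405,450,250,272))):
    P=box(*b,.100,.115); r=cv2.minAreaRect((P[:,:2]*1000).astype('float32')); print(n,len(P),P.mean(0).round(4),r,fit(P))
P=np.r_[box(295,340,260,272,.048,.06),box(375,408,260,275,.048,.06)]; a,x,y=fit(P);print('rod',a,x,y,P[:,2].mean())
d=np.array([np.cos(np.radians(a)),np.sin(np.radians(a))]); d*=np.sign(d[1]); n=np.array([-d[1],d[0]])
for nm,b,zz in(('pusher',(335,375,200,280),(.066,.075)),('endplate',(230,265,195,295),(.072,.082)),('collar',(262,290,266,273),(.058,.07))):
    Q=box(*b,*zz); s=(Q[:,:2]-[x,y])@d; l=(Q[:,:2]-[x,y])@n
    print(nm,len(Q),'s pct',np.percentile(s,[2,10,50,90,98]).round(4),'lat',np.percentile(l,[2,98]).round(4))
P=box(250,300,245,268,.100,.115);s=(P[:,:2]-[x,y])@d;l=(P[:,:2]-[x,y])@n
print('wing s',np.percentile(s,[1,50,99]),'lat',np.percentile(l,[2,50,98]),d)
E
```

```text
round 218 [0.4967 0.1251 0.107 ] ((496.8477783203125, 125.02684020996094), (42.16512680053711, 10.523284912109375), 88.4725570678711) (np.float32(87.96599), np.float32(0.4967425), np.float32(0.12510301))
square 220 [ 0.4889 -0.0865  0.1067] ((489.1117858886719, -86.71458435058594), (42.82198715209961, 10.52106761932373), 86.82061767578125) (np.float32(88.10596), np.float32(0.48891327), np.float32(-0.08654627))
rod 87.86306 0.49284407 0.020318521 0.055527939017521684
pusher 981 s pct [-0.0147 -0.0123 -0.0017  0.0064  0.008 ] lat [-0.0849  0.0105]
endplate 1397 s pct [0.1361 0.1378 0.1464 0.1552 0.1572] lat [-0.0864  0.0368]
collar 100 s pct [0.0951 0.0964 0.1048 0.1121 0.1149] lat [0.0059 0.0142]
wing s [0.08379816 0.10532049 0.12575799] lat [-4.78878115e-03  4.76094067e-05  4.40946182e-03] [0.03728796 0.99930453]
```

```bash
cat >> h.py <<'E'
from scipy.spatial.transform import Rotation as Ro
D=np.array([0.03729,0.99930]); WING=np.array([0.4967,0.1251])
def quat(psi): # tool down, tool y axis at world angle psi (deg)
    p=np.radians(psi); y=np.array([np.cos(p),np.sin(p),0]); z=np.array([0,0,-1.]); x=np.cross(y,z)
    return Ro.from_matrix(np.c_[x,y,z]).as_quat()
E
python3 - <<'E'
from h import *
for p0 in(-2,178):
  for xy,psi in((WING,p0),(WING,p0+90),(WING-.09*D,p0+90)):
    q=manip.ik([*xy,.085],quat(psi)); print(psi,None if q is None else np.round(q,2))
E
```

```text
-2 [-0.54  0.58  0.27  2.2  -0.38  0.41  0.01]
88 [-0.32  0.56 -0.01  2.19  0.02  0.39  1.18]
88 [-0.14  0.55 -0.03  2.22  0.05  0.37  1.33]
178 [-0.06  0.58 -0.37  2.17  0.47  0.46  2.31]
268 [-0.71  0.63  0.52  2.2  -0.69  0.47 -1.25]
268 [-0.52  0.61  0.49  2.24 -0.68  0.44 -1.08]
```

```bash
python3 - <<'E'
from h import *
manip.move_pose([*WING,.20],quat(-2))
s=manip.read_state(); print(s['t'],s['ee_pos'],s['force'])
c=snap('wrist','w0')
T=c['tool_from_camera']; d=c['depth']; v,u=np.mgrid[:480,:640]
P=np.stack([(u-c['cx'])/c['fx']*d,(v-c['cy'])/c['fy']*d,d],-1)@T[:3,:3].T+T[:3,3]
W=P@Ro.from_quat(s['tcp_rot']).as_matrix().T+s['ee_pos']
m=(W[...,2]>.099)&(W[...,2]<.114)&(d>0)&(np.hypot(W[...,0]-WING[0],W[...,1]-WING[1])<.035)
Q=W[m]; print(len(Q),Q.mean(0) if len(Q) else 0)
if len(Q): print(cv2.minAreaRect((Q[:,:2]*1000).astype('float32')), np.argwhere(m).mean(0))
E
```

```text
2.2083 [0.49696218 0.12675091 0.19996311] [-0.31011486  0.26115151  0.13419644]
693 [0.49699087 0.12600162 0.1064652 ]
((496.9622497558594, 124.80538177490234), (43.2952880859375, 10.462069511413574), 88.31676483154297) [243.7012987 325.9047619]
```

View pics/w0.png

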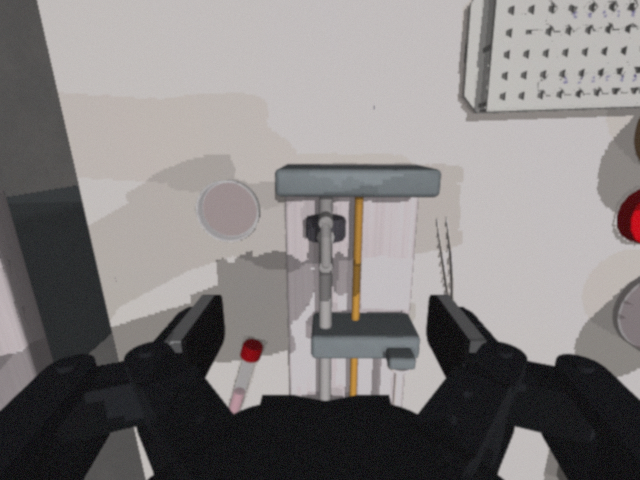

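```bash
python3 - <<'E'
from h import *
def st(n):
    s=manip.read_state(); print(n,round(s['t'],2),s['ee_pos'].round(4),'F',s['force'].round(1),'M',s['wrist_torque'].round(2),'w',round(s['grip_width'],4),'ff',s['finger_force'])
X=[.4969,.1254]
print(manip.move_straight([*X,.083],rotation=quat(-2),force_limit=15)); st('down')
manip.close(40); st('closed')
for a in(28,58,86):
    manip.move_straight([*X,.083],rotation=quat(a)); st(a)
snap('top','top1')
im=cv2.imread('pics/top1.png')[190:310,230:470]
cv2.imwrite('pics/crop1.png',cv2.resize(im,None,fx=3.3,fy=3.3))
E
```

```text
False
down 3.19 [0.4975 0.1255 0.0835] F [-0.7 -0.3  0.6] M [0.06 0.01 0.03] w 0.0856 ff 0.0
closed 3.88 [0.4972 0.1255 0.0833] F [-0.2 -0.5  4.4] M [-0.01  0.07  0.06] w 0.0069 ff 45.707485266029835
28 4.56 [0.4968 0.1254 0.0833] F [-1.  -0.2  5.9] M [-0.08  0.18 -0.  ] w 0.0071 ff 45.91045953333378
58 5.23 [0.4966 0.1251 0.0833] F [-1.3  0.1  5.8] M [-0.08  0.32  0.01] w 0.0077 ff 46.000366508960724
86 5.88 [0.4965 0.1248 0.0833] F [-1.1 -0.5  7. ] M [-0.21  0.35  0.02] w 0.0073 ff 46.062727980315685
```

View pics/crop1.png

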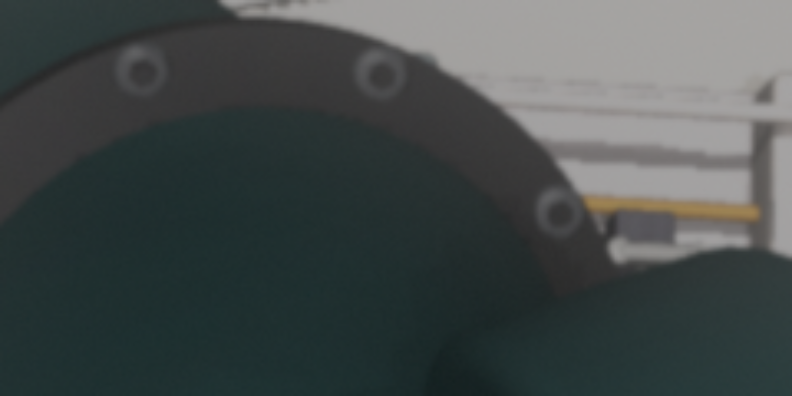

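```bash
python3 - <<'E'
from h import *
def st(n):
    s=manip.read_state(); print(n,round(s['t'],2),s['ee_pos'].round(4),'F',s['force'].round(1),'w',round(s['grip_width'],4)); return s
X=np.array([.4968,.1253])
print(manip.move_straight([*(X-.076*D),.083],max_speed=.06,force_limit=15)); st('near')
print(manip.move_straight([*(X-.096*D),.083],max_speed=.012,force_limit=5)); s=st('contact')
print('travel',(X-s['ee_pos'][:2])@D)
E
```

```text
False
near 7.34 [0.4938 0.0488 0.0829] F [-2.3 -1.4  3.4] w 0.0071
True
contact 8.34 [0.4932 0.0382 0.0829] F [0.  0.5 3. ] w 0.0071
travel 0.08713045147335301
```

```bash
python3 - <<'E'
from h import *
manip.ungrasp(); s=manip.read_state(); print(s['ee_pos'],s['force'],s['grip_width'])
p=s['ee_pos']; manip.move_straight([p[0],p[1],.21],max_speed=.12)
c=snap('wrist','w1'); s=manip.read_state()
T=c['tool_from_camera']; d=c['depth']; v,u=np.mgrid[:480,:640]
P=np.stack([(u-c['cx'])/c['fx']*d,(v-c['cy'])/c['fy']*d,d],-1)@T[:3,:3].T+T[:3,3]
W=P@Ro.from_quat(s['tcp_rot']).as_matrix().T+s['ee_pos']
m=(W[...,2]>.099)&(W[...,2]<.114)&(d>0)&(np.hypot(W[...,0]-p[0],W[...,1]-p[1])<.035)
Q=W[m]; print(len(Q),Q.mean(0),cv2.minAreaRect((Q[:,:2]*1000).astype('float32')))
manip.move_pose([.45,.36,.25],quat(88)); c=snap('top','top2'); print(manip.read_state()['t'])
W=world(c); m=(W[...,2]>.100)&(W[...,2]<.115)&(np.hypot(W[...,0]-p[0],W[...,1]-p[1])<.035); Q=W[m]
print(len(Q),Q.mean(0) if len(Q) else 0)
im=cv2.imread('pics/top2.png')[190:310,230:470]
cv2.imwrite('pics/crop2.png',cv2.resize(np.clip(im*1.6,0,255).astype('uint8'),None,fx=3.3,fy=3.3,interpolation=cv2.INTER_CUBIC))
E
```

```text
[0.49203913 0.0388923  0.08258188] [-0.74525778  0.34943384 -0.50321512] 0.0851284849719712
661 [0.4922163  0.03866974 0.10631768] ((493.4196472167969, 38.651432037353516), (10.946020126342773, 43.48150634765625), 85.63603210449219)
11.625
205 [0.49352713 0.03897405 0.10690477]
```

View pics/crop2.png

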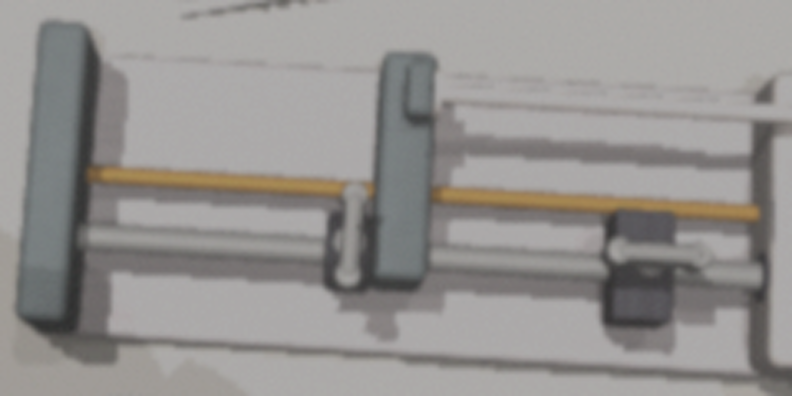

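View pics/w1.png

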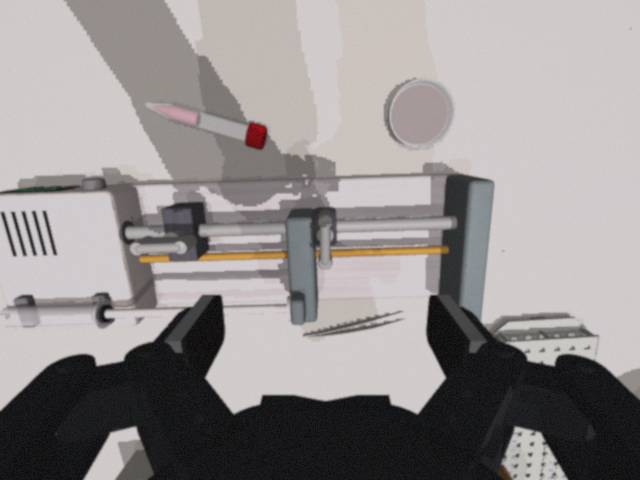

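```bash
python3 -c "
from plant import manip
print(manip.job_done())"
```

```text
the job is handed in; nothing more can be done
None
```

I loosened the round collar's wing screw by about 87° counter-clockwise and left it loose. I then slid the collar about 87 mm until it met the pusher block, stopping at a 5 N force rise; the final pictures show no gap, though they only resolve about 1 mm. The block looks unmoved, the square collar was not touched, and the job was handed in at about 12 s; I got no verdict back.

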